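Set out the wax-seal stamps by height

TASK

Set out the four wax-seal stamps on the display board in order of height: the shortest on the pad next to the brass knob, rising one by one to the tallest on the pad next to the black knob. Stand each upright on its brass die in the middle of its own pad, and do not let any stamp fall over on the way.

Things in the scene. Friction and masses are not known exactly. Their poses are not given: they have to be found in the camera images.
- stamp_beech: Loose wax-seal stamp, the shortest, with a pale beech-wood handle: 60 mm tall, handle 26 mm across at its widest, 10 to 25 mm below the top; it narrows downward to a round brass die 25 mm across on which it stands. Origin: centre of its underside; z points up to the top of the handle when it stands. Under 0.13 kg.
- stamp_black: Loose wax-seal stamp, with a black handle: 75 mm tall, handle 27 mm across at its widest, 10 to 25 mm below the top; it narrows downward to a round brass die 25 mm across on which it stands. Origin: centre of its underside; z points up to the top of the handle when it stands. Under 0.13 kg.
- stamp_walnut: Loose wax-seal stamp, with a red-brown walnut handle: 90 mm tall, handle 28 mm across at its widest, 10 to 25 mm below the top; it narrows downward to a round brass die 25 mm across on which it stands. Origin: centre of its underside; z points up to the top of the handle when it stands. Under 0.13 kg.
- stamp_blue: Loose wax-seal stamp, the tallest, with a blue handle: 106 mm tall, handle 30 mm across at its widest, 10 to 25 mm below the top; it narrows downward to a round brass die 30 mm across on which it stands. Origin: centre of its underside; z points up to the top of the handle when it stands. Under 0.13 kg.
- pad_1: One of four alike round pads (46 mm across, 3 mm high, blue felt in a white rim) in a straight row, 80 mm apart, on a fixed dark wooden board (376 x 70 x 8 mm; place and direction vary): the first from the robot's right (-y). Origin: centre of its underside, 8 mm above the table; a stamp on it stands 3 mm above this origin. z up, y along the row toward pad_4.
- pad_2: One of four alike round pads (46 mm across, 3 mm high, blue felt in a white rim) in a straight row, 80 mm apart, on a fixed dark wooden board (376 x 70 x 8 mm; place and direction vary): the second from the robot's right (-y). Origin: centre of its underside, 8 mm above the table; a stamp on it stands 3 mm above this origin. z up, y along the row toward pad_4.
- pad_3: One of four alike round pads (46 mm across, 3 mm high, blue felt in a white rim) in a straight row, 80 mm apart, on a fixed dark wooden board (376 x 70 x 8 mm; place and direction vary): the third from the robot's right (-y). Origin: centre of its underside, 8 mm above the table; a stamp on it stands 3 mm above this origin. z up, y along the row toward pad_4.
- pad_4: One of four alike round pads (46 mm across, 3 mm high, blue felt in a white rim) in a straight row, 80 mm apart, on a fixed dark wooden board (376 x 70 x 8 mm; place and direction vary): the last from the robot's right (-y). Origin: centre of its underside, 8 mm above the table; a stamp on it stands 3 mm above this origin. z up, y along the row toward pad_4.
- brass_knob: Golden brass low round knob (24 mm across, 14 mm high) fixed at one end of the display board, 50 mm beyond the centre of the end pad; which end has the brass knob and which the black one changes. Origin: centre of its underside, on the board's top; z up.
- black_knob: Black low round knob (24 mm across, 14 mm high) fixed at one end of the display board, 50 mm beyond the centre of the end pad; which end has the brass knob and which the black one changes. Origin: centre of its underside, on the board's top; z up.

How it is judged (in metres and radians):
At the end, for the whole second after the job is handed in: Counted from the brass knob, the beech (60 mm), black (75 mm), walnut (90 mm) and blue (106 mm) stamps stand on the four pads in that order, each within 12 mm of its pad's centre, its underside on the pad (-1 to 8 mm above the pad's origin), upright within 0.12 rad, at rest and released (((horizontal distance between brass_knob and pad_1 below 0.1 m and (horizontal distance between stamp_beech and pad_1 below 0.012 m and z of stamp_beech in the frame of pad_1 between -0.001 and 0.008 m) and (horizontal distance between stamp_black and pad_2 below 0.012 m and z of stamp_black in the frame of pad_2 between -0.001 and 0.008 m) and (horizontal distance between stamp_walnut and pad_3 below 0.012 m and z of stamp_walnut in the frame of pad_3 between -0.001 and 0.008 m) and (horizontal distance between stamp_blue and pad_4 below 0.012 m and z of stamp_blue in the frame of pad_4 between -0.001 and 0.008 m)) or (horizontal distance between brass_knob and pad_4 below 0.1 m and (horizontal distance between stamp_beech and pad_4 below 0.012 m and z of stamp_beech in the frame of pad_4 between -0.001 and 0.008 m) and (horizontal distance between stamp_black and pad_3 below 0.012 m and z of stamp_black in the frame of pad_3 between -0.001 and 0.008 m) and (horizontal distance between stamp_walnut and pad_2 below 0.012 m and z of stamp_walnut in the frame of pad_2 between -0.001 and 0.008 m) and (horizontal distance between stamp_blue and pad_1 below 0.012 m and z of stamp_blue in the frame of pad_1 between -0.001 and 0.008 m))) and angle between each of stamp_beech, stamp_black, stamp_walnut, stamp_blue's own z axis and vertical below 0.12 rad and linear speed of each of stamp_beech, stamp_black, stamp_walnut, stamp_blue below 0.02 m/s and angular speed of each of stamp_beech, stamp_black, stamp_walnut, stamp_blue below 0.4 rad/s and contact force between each of stamp_beech, stamp_black, stamp_walnut, stamp_blue and the fingers below 0.05 N); the robot touches nothing.
It fails at once if the beech stamp falls over (leans more than 0.9 rad) (angle between stamp_beech's own z axis and vertical above 0.9 rad).
It fails at once if the black stamp falls over (leans more than 0.9 rad) (angle between stamp_black's own z axis and vertical above 0.9 rad).
It fails at once if the walnut stamp falls over (leans more than 0.9 rad) (angle between stamp_walnut's own z axis and vertical above 0.9 rad).
It fails at once if the blue stamp falls over (leans more than 0.9 rad) (angle between stamp_blue's own z axis and vertical above 0.9 rad).
It also fails if it takes over 106 s, if anything falls off the work surface, if the arm or the gripper's body presses on something with over 40 N, if the wrist force passes 120 N, or if a joint passes its speed limit or range.

ROBOT

A 6-joint arm with a two-finger parallel gripper is mounted at the origin on a cart in front of the work surface, level with it; the furniture and walls round the work are solid. World frame = base frame: x ahead of the robot, y to its left, z up, the work surface at z = 0. Lengths are in mm, angles in rad, forces in N, time in s.
With the tool pointing down it reaches from about 300 to 775 mm from the base axis. Payload 14.6 kg.
Tool frame: the origin (TCP) lies on the centre line of the jaws, within the pads' length; the fingertips stand 8 mm ahead of it and the grasp point (between the pads) lies 11 mm behind it; z points along the fingers, y is the line along which they close (so a half turn about z gives the same grasp; the last joint's range is limited). The gripper opens to 94 mm and grips with 3 to 60 N. Pads are 16 mm wide; open, the fingers measure 119 mm over their backs; the gripper's body (75 mm by 177 mm) begins 78 mm behind the grasp point.
Start: joints at [1.268, 0.3, 1.521, -0, 1.321, -0.067], TCP at [128.489, 534.771, 213.446] pointing down, gripper open.
Joint ranges: [-3.03, 3.03], [-0.79, 2.21], [0.23, 2.52], [-1.04, 4.18], [0, 3.07], [-2.55, 2.55]. Speed limits (rad/s): [2.22, 2.22, 2.57, 3.14, 3.14, 3.14].

INTERFACE

Orientations are given as [roll, pitch, yaw] about the fixed x, y, z axes, in that order (R = Rz(yaw) Ry(pitch) Rx(roll)).
In Python, from cell import manip gives the robot as it stands.
- The arm moves only by the tool jog_arm, never from a script. Its argument "rows" is one flat list of numbers, 7 for each row, row after row: the shift along the world's x, y, z in cm, then the turn, a rotation vector about the world's x, y, z in rad, then the closure, from 0 (fully open) to 1 (shut). In form: [dx, dy, dz, rx, ry, rz, fingers, dx, dy, dz, rx, ry, rz, fingers, ...]. A call has 1 to 20 rows; each row shifts and turns the commanded pose from where the row before left it; what a row does not reach is not made up. A row lasts 1/12 s, in which the tool goes at most 41.7 mm and 7.16 degrees, less where a joint would pass 70% of its speed; a pose out of reach is approached as far as the arm can. A call with a gripper value outside its range is refused whole. The fingers move at their own pace and stop on an object; "newtons" is the grip in N (left out, the last holds). Time passes only in rows, so rows that do not move let the fingers close. It gives the time, the measured TCP pose, the force, the opening and the grip force at its end, in the units of the state.
- manip.read_state(): the state, without advancing time (a new reading comes with each control period).
- manip.camera(name): name is "side" or "top"; returns (picture, depth): 420x560x3 uint8, blue, green, red; 420x560 float32, mm along the optical axis (not along the pixel's ray), 0 where there is no reading.
- manip.camera_model(name): a dict with "K" (3x3 intrinsics, pixels), "R" (3x3) and "t" (3): a world point X has camera coordinates R X + t. Camera axes: x right, y down, z forward; pixel columns grow to the right and rows downward; lengths in mm; the calibration is good to about 2 mm. A picture is of the moment at which its call begins. camera_model takes no time and is no camera call.
- manip.sign_off(): hands the job in; it is judged then, once.
The state is a dict: "clock": time; "joints": joint angles; "qd": joint speeds; "effort": joint torques, N m; "eef_pos": TCP position; "eef_rot": TCP orientation; "wrist_force": force on the tool from outside, world axes, zero at the start; "moment": the same for the moment, N m; "finger_gap": finger opening in mm; "finger_force": force on a finger pad.
Only numpy, scipy, OpenCV 4.12 (cv2) and the standard library are available. Lean on these libraries where they do the work, as an engineer would, in place of code of your own. Each camera call takes 0.05 s, during which the arm holds its last target. There are 200 camera calls.

## Working session

There is one attempt and no reset: what is moved stays moved. The work goes in short steps, Python scripts to look and compute and a tool call to move; the robot and the scene stay as the last step left them, time stands still between calls to the robot, and variables do not carry over. Pictures are saved under pics/ and viewed, at most 14 in all, crops included, and the job is handed in when it is done.

Besides the shell and the picture viewer there is one more tool, called by a JSON object that holds its "method" and its "body", one argument or row to a line. jog_arm: Moves the arm, as the interface text tells. Its arguments: {"type":"object","properties":{"rows":{"type":"array"},"newtons":{"type":"number"}},"required":["rows"]}

```bash
mkdir -p pics; cat > h.py <<'E'
import numpy as np, cv2
from cell import manip
def snap(n,f):
    p,d=manip.camera(n); cv2.imwrite(f'pics/{f}.png',p); np.save(f'pics/{f}.npy',d); return p,d
def ray(n,u,v):
    m=manip.camera_model(n);K,R,t=[np.array(m[k]) for k in 'KRt']
    return -R.T@t, R.T@np.linalg.inv(K)@np.array([u,v,1.])
def at_z(n,u,v,z):
    o,r=ray(n,u,v); return o+r*(z-o[2])/r[2]
def at_d(n,u,v,d):
    o,r=ray(n,u,v); return o+r*d
E
python3 - <<'E'
from h import *
for n in('top','side'):
    p,d=snap(n,n+'0'); print(n,ray(n,280,210))
E
```

```text
top (array([ 445.50214155,  109.73735236, 1211.41293496]), array([ 0.07822924, -0.00871808, -0.99697106]))
side (array([ 125.81705404, -695.22447713,  729.23296256]), array([ 0.35610852,  0.71913547, -0.59672448]))
```

View pics/top0.png

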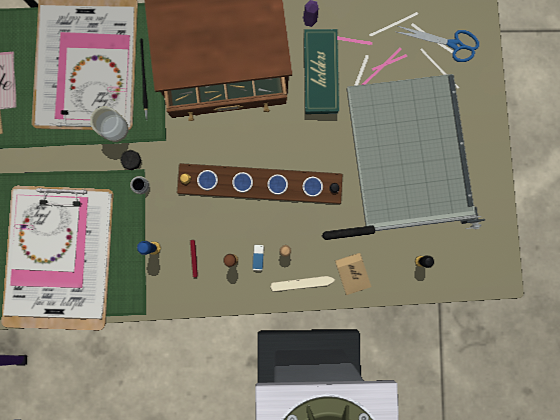

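View pics/side0.png

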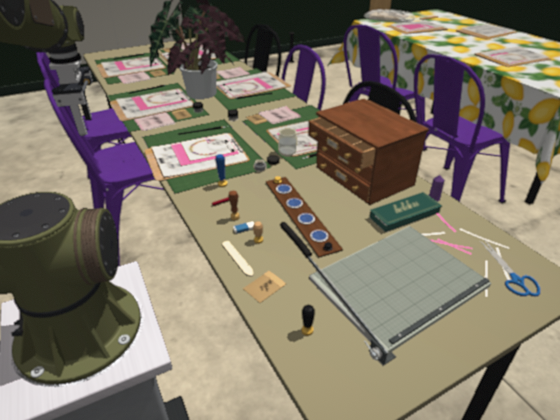

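The top view has the brass knob at the left (185,178) and the black knob at (334,187). The pads are at cols 207, 242, 278 and 312. The stamps are blue (145,247), walnut (230,260), beech (285,251) and black (427,261). I'll enlarge both views.

```bash
python3 - <<'E'
from h import *
p=cv2.imread('pics/top0.png'); q=cv2.imread('pics/side0.png')
r=lambda a,f:cv2.resize(a,None,fx=f,fy=f,interpolation=cv2.INTER_CUBIC)
cv2.imwrite('pics/tc1.png',r(p[155:290,125:325],4))
a=np.vstack([r(p[225:295,325:445],5)[:, :600],]);cv2.imwrite('pics/x.png',a)
cv2.imwrite('pics/sc1.png',r(q[145:255,195:345],5))
cv2.imwrite('pics/sc2.png',np.hstack([r(q[295:345,280:335],6),r(p[240:285,400:450],6)[:270].repeat(1,0)[:300] if 0 else cv2.copyMakeBorder(r(p[240:285,400:450],6),0,30,0,0,cv2.BORDER_CONSTANT)]))
# pads by colour: blue felt
hsv=cv2.cvtColor(p,cv2.COLOR_BGR2HSV); D=np.load('pics/top0.npy')
m=cv2.inRange(hsv,(100,80,40),(130,255,255)); m[:160]=0;m[200:]=0;m[:,:190]=0;m[:,330:]=0
n,l,s,c=cv2.connectedComponentsWithStats(m)
for i in range(1,n):
    if s[i,4]>50:
        u,v=c[i]; print(c[i].round(1),s[i,4],at_z('top',u,v,11).round(1),at_d('top',u,v,D[int(round(v)),int(round(u))]).round(1))
for u,v in((185,178),(334,187)): print(at_z('top',u,v,22).round(1))
# things standing above table in depth
vv,uu=np.mgrid[:420,:560]; mm=manip.camera_model('top');K,R,t=[np.array(mm[k]) for k in 'KRt']
P=(np.stack([(uu-K[0,2])/K[0,0]*D,(vv-K[1,2])/K[1,1]*D,D],-1)-t)@R
for nm,(u,v) in dict(blue=(146,247),walnut=(230,260),beech=(285,251),black=(427,261)).items():
    w=P[v-15:v+16,u-15:u+16].reshape(-1,3); w=w[w[:,2]>25]; k=w[w[:,2]>w[:,2].max()-14]
    print(nm,w[:,2].max().round(1),len(k),k.mean(0).round(1),k.min(0).round(1),k.max(0).round(1))
E
```

```text
[206.8 179.5] 216 [611.3 264.4  11. ] [611.4 264.5  10.6]
[242.3 181.8] 215 [605.2 184.1  11. ] [605.8 184.4   6.1]
[277.3 183.9] 217 [599.3 104.7  11. ] [599.2 104.7  11.6]
[312.3 186.1] 213 [593.4  24.9  11. ] [593.4  24.9  10.7]
[613.8 311.9  22. ]
[589.3 -23.3  22. ]
blue 1211.4 4 [ 445.5  109.7 1211.4] [ 445.5  109.7 1211.4] [ 445.5  109.7 1211.4]
walnut 1211.4 2 [ 445.5  109.7 1211.4] [ 445.5  109.7 1211.4] [ 445.5  109.7 1211.4]
beech 1211.4 1 [ 445.5  109.7 1211.4] [ 445.5  109.7 1211.4] [ 445.5  109.7 1211.4]
black 1211.4 2 [ 445.5  109.7 1211.4] [ 445.5  109.7 1211.4] [ 445.5  109.7 1211.4]
```

View pics/tc1.png

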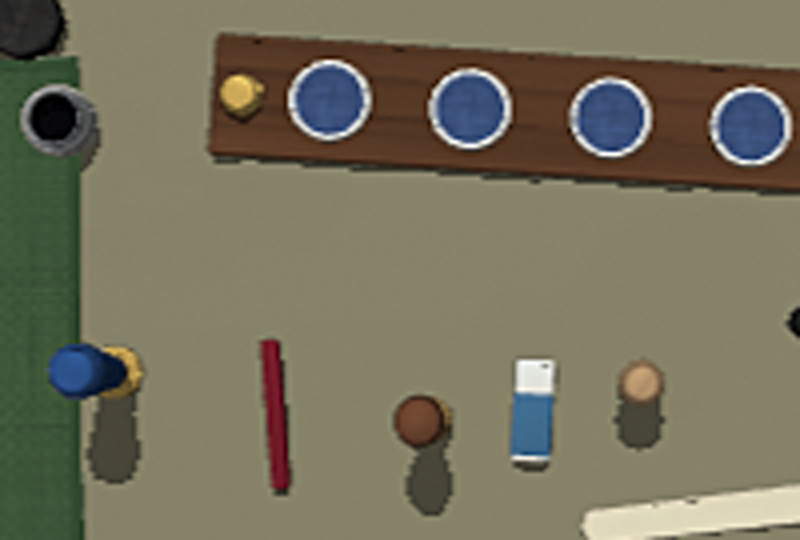

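View pics/sc1.png

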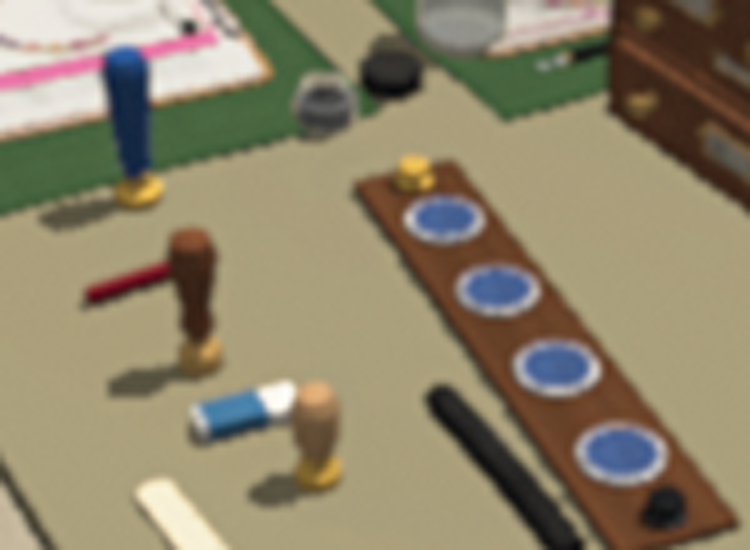

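View pics/sc2.png

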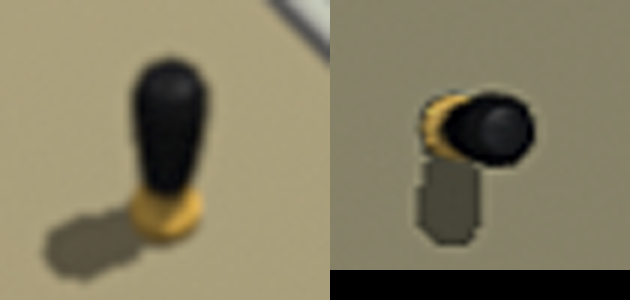

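The crops show these head centres. In the top crop (4x): blue (76,371), walnut (420,420), beech (640,382). In the side crop (5x): blue (127,72), walnut (193,252), beech (316,405). Black is at (170,95) in the side crop and (170,130) in the top crop (6x). All four stamps stand upright.

```bash
python3 - <<'E'
from h import *
T=dict(blue=(76,371,4,125,155),walnut=(420,420,4,125,155),beech=(640,382,4,125,155),black=(170,130,6,400,240))
S=dict(blue=(127,72,5,195,145),walnut=(193,252,5,195,145),beech=(316,405,5,195,145),black=(170,95,6,280,295))
H=dict(blue=106,walnut=90,beech=60,black=75)
px=lambda x,y,f,a,b:((x+.5)/f-.5+a,(y+.5)/f-.5+b)
D={n:np.load(f'pics/{n}0.npy') for n in('top','side')}
def cloud(n):
    d=D[n];vv,uu=np.mgrid[:420,:560]; mm=manip.camera_model(n);K,R,t=[np.array(mm[k]) for k in 'KRt']
    return (np.stack([(uu-K[0,2])/K[0,0]*d,(vv-K[1,2])/K[1,1]*d,d],-1)-t)@R
C={n:cloud(n) for n in D}
def tri(a,b):
    (o,r),(q,s)=a,b; k=np.linalg.lstsq(np.c_[r,-s],q-o,rcond=None)[0]
    A,B=o+k[0]*r,q+k[1]*s; return (A+B)/2,np.linalg.norm(A-B)
for k in T:
    u=px(*T[k]);w=px(*S[k]); X,g=tri(ray('top',*u),ray('side',*w))
    print(k,'tri',X.round(1),'gap',g.round(1),'at_z',at_z('top',*u,H[k]-17).round(1))
    for n in D:
        P=C[n][D[n]>0]; m=(np.hypot(*(P[:,:2]-X[:2]).T)<35)&(P[:,2]>15)&(P[:,2]<130); Q=P[m]
        if len(Q): h=Q[Q[:,2]>H[k]-28]; print('  ',n,len(Q),'ztop',Q[:,2].max().round(1),h.min(0).round(1) if len(h) else'',h.max(0).round(1) if len(h) else '')
# die on table, pads via side
for x,y in((622,453),(555,367),(497,290),(444,218)):
    print('pad side',at_z('side',*px(x,y,5,195,145),11).round(1))
s=manip.read_state();print(s['clock'],s['eef_pos'],s['eef_rot'],s['finger_gap'])
E
```

```text
blue tri [460.  386.1  91.2] gap 3.0 at_z [458.7 387.2  89. ]
   top 206 ztop 111.2 [444.7 372.   82.5] [471.9 400.8 111.2]
   side 230 ztop 107.3 [443.6 368.2  78.5] [472.1 393.5 107.3]
walnut tri [431.3 207.7  78.5] gap 2.3 at_z [430.2 208.6  73. ]
   top 140 ztop 93.2 [416.6 196.6  71.3] [442.2 222.3  93.2]
   side 201 ztop 91.6 [416.1 192.4  62.3] [441.6 213.6  91.6]
beech tri [449.8  90.3  49.8] gap 2.4 at_z [448.7  90.6  43. ]
   top 111 ztop 63.4 [435.9  78.9  44.7] [460.  103.   63.4]
   side 139 ztop 61.2 [434.9  74.1  32.1] [459.8  97.8  61.2]
black tri [ 420.9 -218.7   64.9] gap 1.6 at_z [ 420.  -220.4   58. ]
   top 154 ztop 78.4 [ 407.6 -229.5   49.1] [ 433.7 -202.8   78.4]
   side 271 ztop 77.2 [ 407.  -233.2   47.1] [ 433.3 -210.2   77.2]
pad side [595.8  24.6  11. ]
pad side [600.7 104.9  11. ]
pad side [606.7 183.9  11. ]
pad side [613.5 265.   11. ]
0.1 [128.41770221 534.55423061 212.9607411 ] [-3.14058273e+00 -5.54918648e-05  2.90581718e+00] 94.22840261295352
```

Stamp heights and pad positions agree with the given sizes, and the pads come out 80 mm apart. Blue is at (458.5,386.5), walnut (430,208.5), beech (448.5,90.5), black (420.5,-219). Pads 1 to 4 are at (594,25), (600,105), (605.5,184) and (612,264.5). Brass is at pad_4, so blue goes on P1, walnut on P2, black on P3 and beech on P4.

{"method": "jog_arm", "body": {
  "rows": [2.75, -1.235, 0, 0, 0, 0, 0.47, 2.75, -1.235, 0, 0, 0, 0, 0.47, 2.75, -1.235, 0, 0, 0, 0, 0.47, 2.75, -1.235, 0, 0, 0, 0, 0.47, 2.75, -1.235, 0, 0, 0, 0, 0.47, 2.75, -1.235, 0, 0, 0, 0, 0.47, 2.75, -1.235, 0, 0, 0, 0, 0.47, 2.75, -1.235, 0, 0, 0, 0, 0.47, 2.75, -1.235, 0, 0, 0, 0, 0.47, 2.75, -1.235, 0, 0, 0, 0, 0.47, 2.75, -1.235, 0, 0, 0, 0, 0.47, 2.75, -1.235, 0, 0, 0, 0, 0.47, 0, 0, 0, 0, 0, 0, 0.47, 0, 0, 0, 0, 0, 0, 0.47],
  "newtons": 20
}}

```text
clock: 1.27
eef_pos: [459.3, 385.7, 212.7]
eef_rot: [-3.141, -0.001, 2.904]
wrist_force: [-0.0, -0.3, -0.4]
finger_gap: 49.7
finger_force: 0.0
```

{"method": "jog_arm", "body": {
  "rows": [-0.05, 0, -1.8, 0, 0, 0, 0.47, 0, 0, -1.8, 0, 0, 0, 0.47, 0, 0, -1.8, 0, 0, 0, 0.47, 0, 0, -1.8, 0, 0, 0, 0.47, 0, 0, -1.8, 0, 0, 0, 0.47, 0, 0, -1.8, 0, 0, 0, 0.47, 0, 0, -1.8, 0, 0, 0, 0.47, 0, 0, -0.9, 0, 0, 0, 0.47, 0, 0, 0, 0, 0, 0, 0.47, 0, 0, 0, 0, 0, 0, 0.47]
}}

```text
clock: 2.1
eef_pos: [457.6, 387.0, 78.8]
eef_rot: [-3.141, -0.0, 2.906]
wrist_force: [0.9, 0.1, 0.1]
finger_gap: 50.1
finger_force: 0.0
```

```bash
python3 - <<'E'
from h import *
p,_=snap('side','s1'); q,_=snap('top','t1')
r=lambda a:cv2.resize(a,(400,400),interpolation=cv2.INTER_CUBIC)
cv2.imwrite('pics/c1.png',np.hstack([r(p[110:210,170:270]),r(q[200:300,95:195])]))
E
```

```text
(no output)
```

View pics/c1.png

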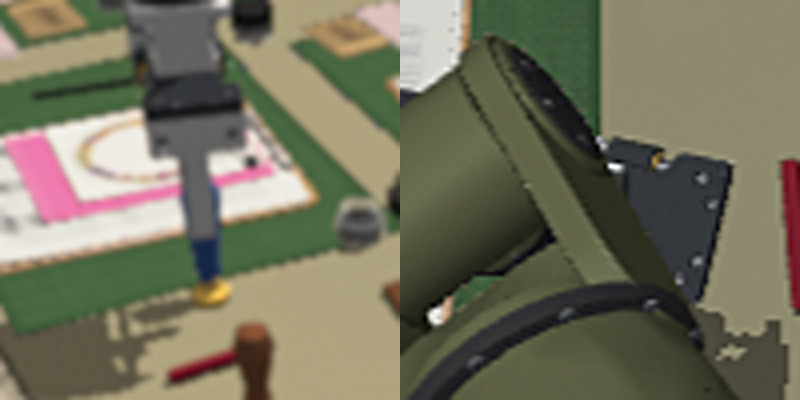

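The near finger is centred in front of the handle, with its tip about 85 px from the top of the crop's lower half and the handle between the jaws. The stamp stands upright. Closing.

{"method": "jog_arm", "body": {
  "rows": [0, 0, 0, 0, 0, 0, 0.55, 0, 0, 0, 0, 0, 0, 0.6, 0, 0, 0, 0, 0, 0, 0.63, 0, 0, 0, 0, 0, 0, 0.66, 0, 0, 0, 0, 0, 0, 0.7, 0, 0, 0, 0, 0, 0, 0.8, 0, 0, 0, 0, 0, 0, 0.8, 0, 0, 0, 0, 0, 0, 0.8, 0, 0, 0.5, 0, 0, 0, 0.8, 0, 0, 1, 0, 0, 0, 0.8, 0, 0, 1.5, 0, 0, 0, 0.8, 0, 0, 2, 0, 0, 0, 0.8, 0, 0, 2, 0, 0, 0, 0.8, 0, 0, 2, 0, 0, 0, 0.8, 0, 0, 1.5, 0, 0, 0, 0.8, 0, 0, 0.5, 0, 0, 0, 0.8, 0, 0, 0, 0, 0, 0, 0.8]
}}

```text
clock: 3.62
eef_pos: [458.4, 386.8, 190.1]
eef_rot: [3.14, 0.002, 2.906]
wrist_force: [-0.1, 0.3, -0.8]
finger_gap: 28.6
finger_force: 20.0
```

{"method": "jog_arm", "body": {
  "rows": [0.4, -1, 0, 0, 0, 0, 0.8, 0.8, -2.15, 0, 0, 0, 0, 0.8, 0.8, -2.15, 0, 0, 0, 0, 0.8, 0.8, -2.15, 0, 0, 0, 0, 0.8, 0.8, -2.15, 0, 0, 0, 0, 0.8, 0.8, -2.15, 0, 0, 0, 0, 0.8, 0.8, -2.15, 0, 0, 0, 0, 0.8, 0.8, -2.15, 0, 0, 0, 0, 0.8, 0.8, -2.15, 0, 0, 0, 0, 0.8, 0.8, -2.15, 0, 0, 0, 0, 0.8, 0.8, -2.15, 0, 0, 0, 0, 0.8, 0.8, -2.15, 0, 0, 0, 0, 0.8, 0.8, -2.15, 0, 0, 0, 0, 0.8, 0.8, -2.15, 0, 0, 0, 0, 0.8, 0.8, -2.15, 0, 0, 0, 0, 0.8, 0.8, -2.15, 0, 0, 0, 0, 0.8, 0.8, -2.15, 0, 0, 0, 0, 0.8, 0.36, -0.8, 0, 0, 0, 0, 0.8, 0, 0, 0, 0, 0, 0, 0.8, 0, 0, 0, 0, 0, 0, 0.8]
}}

```text
clock: 5.28
eef_pos: [593.1, 24.5, 187.6]
eef_rot: [-3.141, -0.001, 2.905]
wrist_force: [-0.4, 0.6, -2.0]
finger_gap: 28.7
finger_force: 20.0
```

```bash
python3 - <<'E'
from h import *
p,_=snap('side','s2'); s=manip.read_state();print(s['eef_pos'])
cv2.imwrite('pics/c2.png',cv2.resize(p[130:270,230:390],None,fx=4,fy=4,interpolation=cv2.INTER_CUBIC))
E
```

```text
[593.09368329  25.12330332 187.89170211]
```

View pics/c2.png

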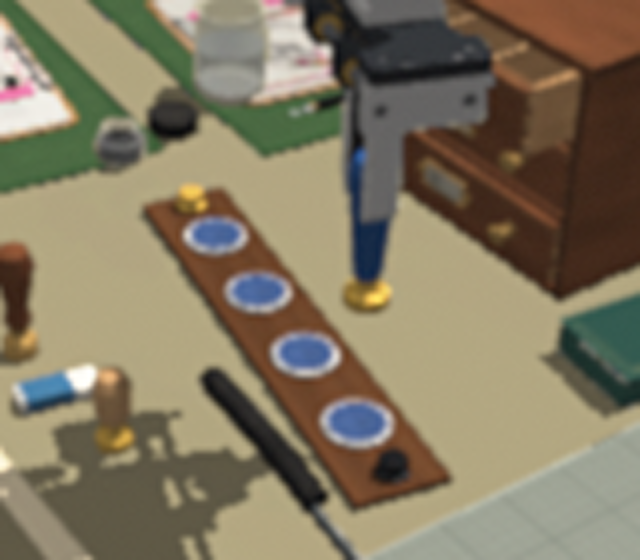

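The blue stamp hangs upright in the jaws with its die at (368,290) in the crop, on the way down to the pad at (357,422). Lowering.

{"method": "jog_arm", "body": {
  "rows": [0.1, 0, -1.2, 0, 0, 0, 0.8, 0, 0, -1.6, 0, 0, 0, 0.8, 0, 0, -1.6, 0, 0, 0, 0.8, 0, 0, -1.6, 0, 0, 0, 0.8, 0, 0, -1.6, 0, 0, 0, 0.8, 0, 0, -1, 0, 0, 0, 0.8, 0, 0, -0.6, 0, 0, 0, 0.8, 0, 0, -0.4, 0, 0, 0, 0.8, 0, 0, 0, 0, 0, 0, 0.8, 0, 0, 0, 0, 0, 0, 0.8]
}}

```text
clock: 6.17
eef_pos: [594.8, 24.7, 92.9]
eef_rot: [3.141, 0.001, 2.906]
wrist_force: [0.1, -0.3, -0.6]
finger_gap: 28.9
finger_force: 20.0
```

```bash
python3 - <<'E'
from h import *
p,_=snap('side','s3'); s=manip.read_state();print(s['eef_pos'],s['wrist_force'])
cv2.imwrite('pics/c3.png',cv2.resize(p[180:270,270:370],None,fx=6,fy=6,interpolation=cv2.INTER_CUBIC))
E
```

```text
[594.93615461  24.64387619  93.16044398] [-0.15532855 -1.26049631 -0.44880887]
```

View pics/c3.png

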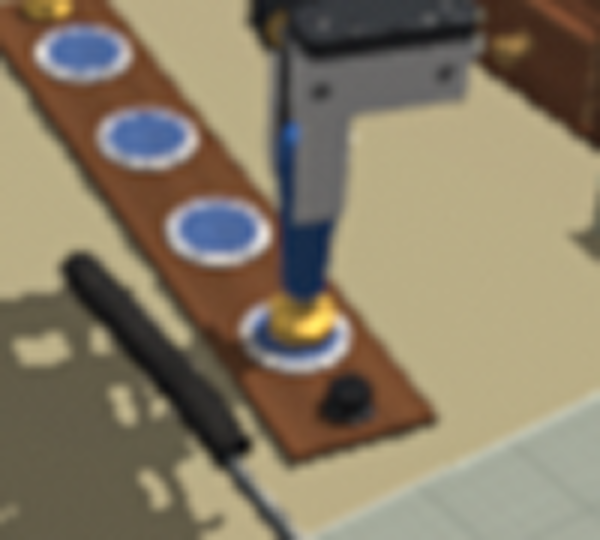

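The die sits centred over the pad, at (302,325) against the pad's (296,333), about 3 mm up. I'll lower it, release and rise.

{"method": "jog_arm", "body": {
  "rows": [0, 0, -0.15, 0, 0, 0, 0.8, 0, 0, -0.13, 0, 0, 0, 0.8, 0, 0, 0, 0, 0, 0, 0.8, 0, 0, 0, 0, 0, 0, 0.66, 0, 0, 0, 0, 0, 0, 0.62, 0, 0, 0, 0, 0, 0, 0.55, 0, 0, 0, 0, 0, 0, 0.5, 0, 0, 0, 0, 0, 0, 0.47, 0, 0, 0, 0, 0, 0, 0.47, 0, 0, 0.5, 0, 0, 0, 0.47, 0, 0, 1.5, 0, 0, 0, 0.47, 0, 0, 2, 0, 0, 0, 0.47, 0, 0, 2, 0, 0, 0, 0.47, 0, 0, 2, 0, 0, 0, 0.47, 0, 0, 2, 0, 0, 0, 0.47]
}}

```text
clock: 7.47
eef_pos: [594.5, 24.6, 191.1]
eef_rot: [3.142, 0.0, 2.906]
wrist_force: [0.6, 0.1, 1.2]
finger_gap: 49.6
finger_force: 0.0
```

{"method": "jog_arm", "body": {
  "rows": [-1.5, 1.75, 0, 0, 0, 0, 0.47, -1.5, 1.75, 0, 0, 0, 0, 0.47, -1.5, 1.75, 0, 0, 0, 0, 0.47, -1.5, 1.75, 0, 0, 0, 0, 0.47, -1.5, 1.75, 0, 0, 0, 0, 0.47, -1.5, 1.75, 0, 0, 0, 0, 0.47, -1.5, 1.75, 0, 0, 0, 0, 0.47, -1.5, 1.75, 0, 0, 0, 0, 0.47, -1.5, 1.75, 0, 0, 0, 0, 0.47, -1.5, 1.75, 0, 0, 0, 0, 0.47, -1.45, 0.9, 0, 0, 0, 0, 0.47, 0, 0, 0, 0, 0, 0, 0.47, 0, 0, 0, 0, 0, 0, 0.47]
}}

```text
clock: 8.55
eef_pos: [430.1, 208.8, 190.2]
eef_rot: [3.141, 0.001, 2.907]
wrist_force: [-0.4, 0.1, -0.6]
finger_gap: 49.9
finger_force: 0.0
```

```bash
python3 - <<'E'
from h import *
p,_=snap('side','s4'); s=manip.read_state();print(s['eef_pos'])
cv2.imwrite('pics/c4.png',cv2.resize(p[130:270,200:360],None,fx=4,fy=4,interpolation=cv2.INTER_CUBIC))
E
```

```text
[430.52747134 208.38815843 190.07593699]
```

View pics/c4.png

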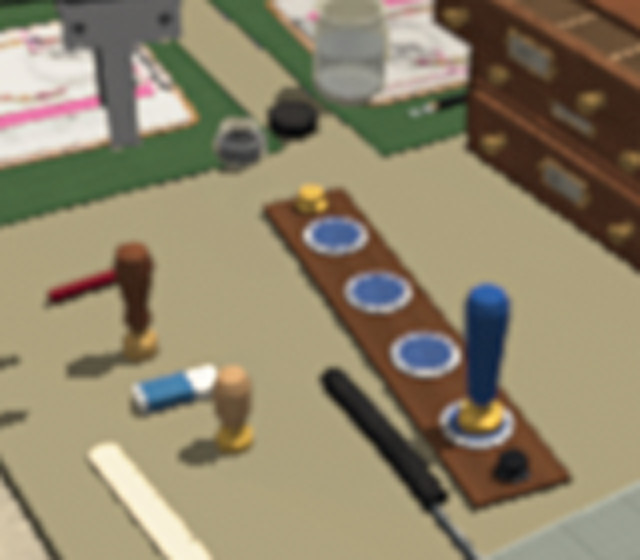

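Blue stands upright on pad 1 at (480,420). The gripper is above walnut.

{"method": "jog_arm", "body": {
  "rows": [0, 0, -1.9, 0, 0, 0, 0.47, 0, 0, -1.9, 0, 0, 0, 0.47, 0, 0, -1.9, 0, 0, 0, 0.47, 0, 0, -1.9, 0, 0, 0, 0.47, 0, 0, -1.9, 0, 0, 0, 0.47, 0, 0, -1.9, 0, 0, 0, 0.47, 0, 0, -1, 0, 0, 0, 0.47, 0, 0, -0.4, 0, 0, 0, 0.47, 0, 0, 0, 0, 0, 0, 0.47, 0, 0, 0, 0, 0, 0, 0.55, 0, 0, 0, 0, 0, 0, 0.6, 0, 0, 0, 0, 0, 0, 0.63, 0, 0, 0, 0, 0, 0, 0.66, 0, 0, 0, 0, 0, 0, 0.69, 0, 0, 0, 0, 0, 0, 0.72, 0, 0, 0, 0, 0, 0, 0.8, 0, 0, 0, 0, 0, 0, 0.8, 0, 0, 0, 0, 0, 0, 0.8]
}}

```text
clock: 10.1
eef_pos: [430.3, 208.6, 61.9]
eef_rot: [3.141, 0.0, 2.906]
wrist_force: [-1.0, -1.3, 5.1]
finger_gap: 26.5
finger_force: 20.0
```

{"method": "jog_arm", "body": {
  "rows": [0, 0, 0.5, 0, 0, 0, 0.8, 0, 0, 1.5, 0, 0, 0, 0.8, 0, 0, 2, 0, 0, 0, 0.8, 0, 0, 2, 0, 0, 0, 0.8, 0, 0, 2, 0, 0, 0, 0.8, 0, 0, 1.5, 0, 0, 0, 0.8, 0.8, -0.5, 0.5, 0, 0, 0, 0.8, 1.8, -1.1, 0, 0, 0, 0, 0.8, 1.8, -1.1, 0, 0, 0, 0, 0.8, 1.8, -1.1, 0, 0, 0, 0, 0.8, 1.8, -1.1, 0, 0, 0, 0, 0.8, 1.8, -1.1, 0, 0, 0, 0, 0.8, 1.8, -1.1, 0, 0, 0, 0, 0.8, 1.8, -1.1, 0, 0, 0, 0, 0.8, 1.8, -1.1, 0, 0, 0, 0, 0.8, 1.8, -1.1, 0, 0, 0, 0, 0.8, 0, 0, 0, 0, 0, 0, 0.8, 0, 0, 0, 0, 0, 0, 0.8]
}}

```text
clock: 11.6
eef_pos: [600.3, 103.6, 160.3]
eef_rot: [-3.141, -0.002, 2.905]
wrist_force: [-1.1, -0.9, -0.8]
finger_gap: 26.4
finger_force: 20.0
```

{"method": "jog_arm", "body": {
  "rows": [0, 0, -1, 0, 0, 0, 0.8, 0, 0, -1.8, 0, 0, 0, 0.8, 0, 0, -1.8, 0, 0, 0, 0.8, 0, 0, -1.8, 0, 0, 0, 0.8, 0, 0, -1.2, 0, 0, 0, 0.8, 0, 0, -0.6, 0, 0, 0, 0.8, 0, 0, -0.3, 0, 0, 0, 0.8, 0, 0, 0, 0, 0, 0, 0.8, 0, 0, 0, 0, 0, 0, 0.8]
}}

```text
clock: 12.35
eef_pos: [600.4, 104.7, 77.4]
eef_rot: [3.141, 0.001, 2.906]
wrist_force: [-0.1, -0.2, -0.0]
finger_gap: 26.6
finger_force: 20.0
```

```bash
python3 - <<'E'
from h import *
p,_=snap('side','s5'); s=manip.read_state();print(s['eef_pos'],s['wrist_force'])
cv2.imwrite('pics/c5.png',cv2.resize(p[160:270,250:370],None,fx=5,fy=5,interpolation=cv2.INTER_CUBIC))
E
```

```text
[600.49387039 104.67253614  77.56469702] [ 0.01589799 -0.29951089 -0.81447659]
```

View pics/c5.png

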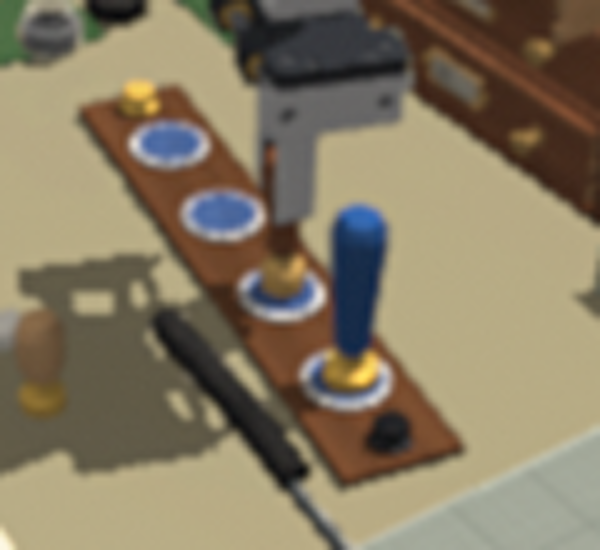

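The walnut is centred over pad 2 at (285,275) and blue is undisturbed. I'll set it down and go to black.

{"method": "jog_arm", "body": {
  "rows": [0, 0, -0.22, 0, 0, 0, 0.8, 0, 0, -0.2, 0, 0, 0, 0.8, 0, 0, 0, 0, 0, 0, 0.8, 0, 0, 0, 0, 0, 0, 0.68, 0, 0, 0, 0, 0, 0, 0.64, 0, 0, 0, 0, 0, 0, 0.57, 0, 0, 0, 0, 0, 0, 0.5, 0, 0, 0, 0, 0, 0, 0.47, 0, 0, 0, 0, 0, 0, 0.47, 0, 0, 0.5, 0, 0, 0, 0.47, 0, 0, 1.5, 0, 0, 0, 0.47, 0, 0, 2, 0, 0, 0, 0.47, 0, 0, 2, 0, 0, 0, 0.47, 0, 0, 2, 0, 0, 0, 0.47, 0, 0, 2, 0, 0, 0, 0.47, 0, 0, 0, 0, 0, 0, 0.47]
}}

```text
clock: 13.73
eef_pos: [601.5, 104.7, 177.1]
eef_rot: [3.14, 0.006, 2.906]
wrist_force: [1.3, 0.5, 1.6]
finger_gap: 49.5
finger_force: 0.0
```

{"method": "jog_arm", "body": {
  "rows": [-1.2, -2.16, 0, 0, 0, 0, 0.47, -1.2, -2.16, 0, 0, 0, 0, 0.47, -1.2, -2.16, 0, 0, 0, 0, 0.47, -1.2, -2.16, 0, 0, 0, 0, 0.47, -1.2, -2.16, 0, 0, 0, 0, 0.47, -1.2, -2.16, 0, 0, 0, 0, 0.47, -1.2, -2.16, 0, 0, 0, 0, 0.47, -1.2, -2.16, 0, 0, 0, 0, 0.47, -1.2, -2.16, 0, 0, 0, 0, 0.47, -1.2, -2.16, 0, 0, 0, 0, 0.47, -1.2, -2.16, 0, 0, 0, 0, 0.47, -1.2, -2.16, 0, 0, 0, 0, 0.47, -1.2, -2.16, 0, 0, 0, 0, 0.47, -1.2, -2.16, 0, 0, 0, 0, 0.47, -1.2, -2.16, 0, 0, 0, 0, 0.47, 0, 0, 0, 0, 0, 0, 0.47, 0, 0, 0, 0, 0, 0, 0.47, 0, 0, 0, 0, 0, 0, 0.47]
}}

```text
clock: 15.23
eef_pos: [420.2, -219.1, 172.3]
eef_rot: [3.141, -0.0, 2.906]
wrist_force: [-0.0, 0.8, -0.4]
finger_gap: 49.7
finger_force: 0.0
```

```bash
python3 - <<'E'
from h import *
p,_=snap('side','s6'); s=manip.read_state();print(s['eef_pos'])
cv2.imwrite('pics/c6.png',cv2.resize(p[130:400,180:400],(660,600)[:2] if 0 else None,fx=2.2,fy=2.2,interpolation=cv2.INTER_CUBIC))
E
```

```text
[ 420.34363319 -218.83768513  172.31580645]
```

View pics/c6.png

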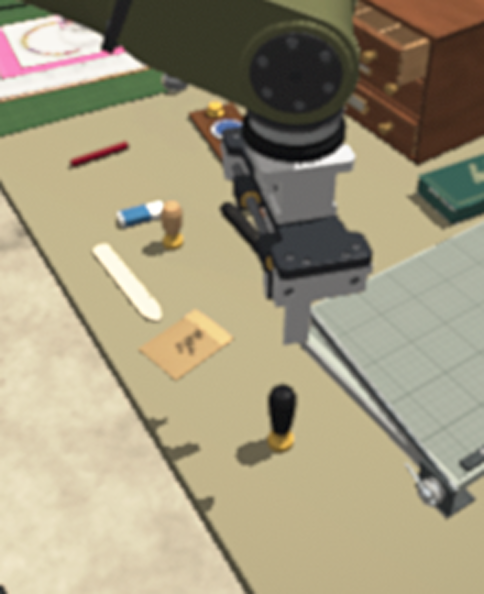

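The gripper is above the standing black stamp, whose head is at (283,395), with clear space around it.

{"method": "jog_arm", "body": {
  "rows": [0, 0, -1.9, 0, 0, 0, 0.47, 0, 0, -1.9, 0, 0, 0, 0.47, 0, 0, -1.9, 0, 0, 0, 0.47, 0, 0, -1.9, 0, 0, 0, 0.47, 0, 0, -1.9, 0, 0, 0, 0.47, 0, 0, -1.6, 0, 0, 0, 0.47, 0, 0, -1, 0, 0, 0, 0.47, 0, 0, -0.4, 0, 0, 0, 0.47, 0, 0, 0, 0, 0, 0, 0.47, 0, 0, 0, 0, 0, 0, 0.55, 0, 0, 0, 0, 0, 0, 0.6, 0, 0, 0, 0, 0, 0, 0.63, 0, 0, 0, 0, 0, 0, 0.66, 0, 0, 0, 0, 0, 0, 0.69, 0, 0, 0, 0, 0, 0, 0.72, 0, 0, 0, 0, 0, 0, 0.8, 0, 0, 0, 0, 0, 0, 0.8, 0, 0, 0, 0, 0, 0, 0.8]
}}

```text
clock: 16.78
eef_pos: [420.2, -219.4, 47.6]
eef_rot: [-3.142, 0.0, 2.906]
wrist_force: [-0.6, 1.4, 3.8]
finger_gap: 25.8
finger_force: 20.0
```

{"method": "jog_arm", "body": {
  "rows": [0, 0, 0.5, 0, 0, 0, 0.8, 0, 0, 1.7, 0, 0, 0, 0.8, 0, 0, 2, 0, 0, 0, 0.8, 0, 0, 2, 0, 0, 0, 0.8, 0, 0, 2, 0, 0, 0, 0.8, 0, 0, 2, 0, 0, 0, 0.8, 0, 0, 2, 0, 0, 0, 0.8, 0, 0, 1.5, 0, 0, 0, 0.8, 0, 0, 0.5, 0, 0, 0, 0.8]
}}

```text
clock: 17.53
eef_pos: [420.6, -219.8, 191.8]
eef_rot: [-3.14, 0.003, 2.906]
wrist_force: [-0.9, -0.6, -0.6]
finger_gap: 25.4
finger_force: 20.0
```

{"method": "jog_arm", "body": {
  "rows": [0.5, 1.1, 0, 0, 0, 0, 0.8, 1, 2.18, 0, 0, 0, 0, 0.8, 1, 2.18, 0, 0, 0, 0, 0.8, 1, 2.18, 0, 0, 0, 0, 0.8, 1, 2.18, 0, 0, 0, 0, 0.8, 1, 2.18, 0, 0, 0, 0, 0.8, 1, 2.18, 0, 0, 0, 0, 0.8, 1, 2.18, 0, 0, 0, 0, 0.8, 1, 2.18, 0, 0, 0, 0, 0.8, 1, 2.18, 0, 0, 0, 0, 0.8, 1, 2.18, 0, 0, 0, 0, 0.8, 1, 2.18, 0, 0, 0, 0, 0.8, 1, 2.18, 0, 0, 0, 0, 0.8, 1, 2.18, 0, 0, 0, 0, 0.8, 1, 2.18, 0, 0, 0, 0, 0.8, 1, 2.18, 0, 0, 0, 0, 0.8, 1, 2.18, 0, 0, 0, 0, 0.8, 1, 2.18, 0, 0, 0, 0, 0.8, 1, 2.18, 0, 0, 0, 0, 0.8, 0, 0, 0, 0, 0, 0, 0.8]
}}

```text
clock: 19.2
eef_pos: [605.5, 187.1, 188.0]
eef_rot: [-3.141, -0.001, 2.908]
wrist_force: [-1.0, -0.1, -0.6]
finger_gap: 25.7
finger_force: 20.0
```

{"method": "jog_arm", "body": {
  "rows": [0, 0, 0, 0, 0, 0, 0.8, 0, 0, 0, 0, 0, 0, 0.8]
}}

```text
clock: 19.37
eef_pos: [604.7, 183.5, 188.7]
eef_rot: [-3.141, -0.001, 2.906]
wrist_force: [-0.1, -0.6, -0.6]
finger_gap: 25.7
finger_force: 20.0
```

{"method": "jog_arm", "body": {
  "rows": [0, 0, -1, 0, 0, 0, 0.8, 0, 0, -2, 0, 0, 0, 0.8, 0, 0, -2, 0, 0, 0, 0.8, 0, 0, -2, 0, 0, 0, 0.8, 0, 0, -2, 0, 0, 0, 0.8, 0, 0, -1.6, 0, 0, 0, 0.8, 0, 0, -1.2, 0, 0, 0, 0.8, 0, 0, -0.6, 0, 0, 0, 0.8, 0, 0, -0.3, 0, 0, 0, 0.8, 0, 0, 0, 0, 0, 0, 0.8, 0, 0, 0, 0, 0, 0, 0.8]
}}

```text
clock: 20.28
eef_pos: [605.4, 183.9, 63.2]
eef_rot: [3.141, 0.001, 2.906]
wrist_force: [0.3, -0.8, -0.6]
finger_gap: 25.4
finger_force: 20.0
```

```bash
python3 - <<'E'
from h import *
p,_=snap('side','s7'); s=manip.read_state();print(s['eef_pos'],s['wrist_force'])
cv2.imwrite('pics/c7.png',cv2.resize(p[150:270,240:360],None,fx=5,fy=5,interpolation=cv2.INTER_CUBIC))
E
```

```text
[605.53166818 184.01499671  63.40811472] [ 0.03802319  0.21801402 -0.35340999]
```

View pics/c7.png

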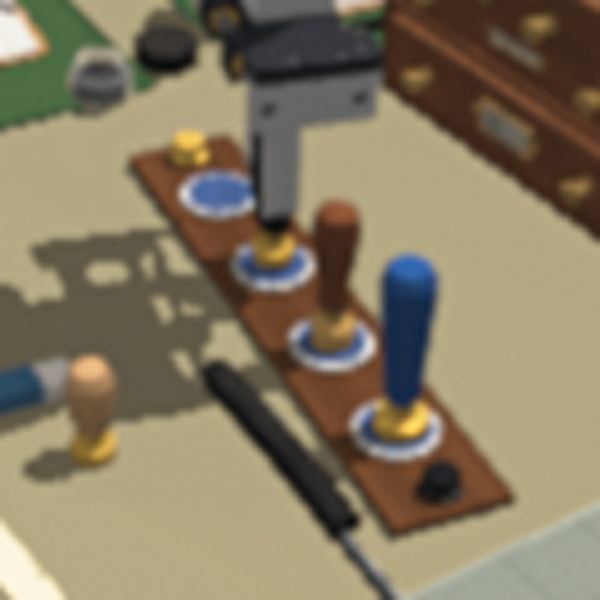

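The black stamp is centred over pad 3 at (274,250), with the others upright. I'll release it and move to beech.

{"method": "jog_arm", "body": {
  "rows": [0, 0, -0.25, 0, 0, 0, 0.8, 0, 0, -0.2, 0, 0, 0, 0.8, 0, 0, 0, 0, 0, 0, 0.8, 0, 0, 0, 0, 0, 0, 0.69, 0, 0, 0, 0, 0, 0, 0.65, 0, 0, 0, 0, 0, 0, 0.57, 0, 0, 0, 0, 0, 0, 0.5, 0, 0, 0, 0, 0, 0, 0.47, 0, 0, 0, 0, 0, 0, 0.47, 0, 0, 0.5, 0, 0, 0, 0.47, 0, 0, 1.5, 0, 0, 0, 0.47, 0, 0, 2, 0, 0, 0, 0.47, 0, 0, 2, 0, 0, 0, 0.47, 0, 0, 2, 0, 0, 0, 0.47, 0, 0, 2, 0, 0, 0, 0.47, 0, 0, 0, 0, 0, 0, 0.47]
}}

```text
clock: 21.67
eef_pos: [606.5, 184.3, 162.6]
eef_rot: [3.139, 0.006, 2.906]
wrist_force: [0.4, 0.2, 1.4]
finger_gap: 49.7
finger_force: 0.0
```

{"method": "jog_arm", "body": {
  "rows": [-1.57, -0.935, 0, 0, 0, 0, 0.47, -1.57, -0.935, 0, 0, 0, 0, 0.47, -1.57, -0.935, 0, 0, 0, 0, 0.47, -1.57, -0.935, 0, 0, 0, 0, 0.47, -1.57, -0.935, 0, 0, 0, 0, 0.47, -1.57, -0.935, 0, 0, 0, 0, 0.47, -1.57, -0.935, 0, 0, 0, 0, 0.47, -1.57, -0.935, 0, 0, 0, 0, 0.47, -1.57, -0.935, 0, 0, 0, 0, 0.47, -1.57, -0.935, 0, 0, 0, 0, 0.47, 0, 0, 0, 0, 0, 0, 0.47, 0, 0, 0, 0, 0, 0, 0.47, 0, 0, 0, 0, 0, 0, 0.47]
}}

```text
clock: 22.75
eef_pos: [448.6, 90.7, 158.0]
eef_rot: [3.141, 0.0, 2.906]
wrist_force: [0.1, 0.3, -0.3]
finger_gap: 50.1
finger_force: 0.0
```

{"method": "jog_arm", "body": {
  "rows": [0, 0, -1.9, 0, 0, 0, 0.47, 0, 0, -1.9, 0, 0, 0, 0.47, 0, 0, -1.9, 0, 0, 0, 0.47, 0, 0, -1.9, 0, 0, 0, 0.47, 0, 0, -1.9, 0, 0, 0, 0.47, 0, 0, -1.6, 0, 0, 0, 0.47, 0, 0, -1, 0, 0, 0, 0.47, 0, 0, -0.4, 0, 0, 0, 0.47, 0, 0, 0, 0, 0, 0, 0.47, 0, 0, 0, 0, 0, 0, 0.55, 0, 0, 0, 0, 0, 0, 0.6, 0, 0, 0, 0, 0, 0, 0.63, 0, 0, 0, 0, 0, 0, 0.66, 0, 0, 0, 0, 0, 0, 0.69, 0, 0, 0, 0, 0, 0, 0.72, 0, 0, 0, 0, 0, 0, 0.8, 0, 0, 0, 0, 0, 0, 0.8, 0, 0, 0, 0, 0, 0, 0.8]
}}

```text
clock: 24.25
eef_pos: [448.2, 90.4, 33.1]
eef_rot: [-3.142, 0.0, 2.906]
wrist_force: [-0.3, -0.9, 2.4]
finger_gap: 24.5
finger_force: 20.0
```

{"method": "jog_arm", "body": {
  "rows": [0, 0, 0.5, 0, 0, 0, 0.8, 0, 0, 1.5, 0, 0, 0, 0.8, 0, 0, 2, 0, 0, 0, 0.8, 0, 0, 2, 0, 0, 0, 0.8, 0, 0, 2, 0, 0, 0, 0.8, 0, 0, 2, 0, 0, 0, 0.8, 0, 0, 2, 0, 0, 0, 0.8, 0, 0, 1, 0, 0, 0, 0.8, 0, 0, 0.5, 0, 0, 0, 0.8]
}}

```text
clock: 25.0
eef_pos: [448.5, 90.6, 169.4]
eef_rot: [3.141, 0.002, 2.906]
wrist_force: [0.3, 0.6, -0.7]
finger_gap: 24.5
finger_force: 20.0
```

{"method": "jog_arm", "body": {
  "rows": [0.8, 0.9, 0, 0, 0, 0, 0.8, 1.555, 1.65, 0, 0, 0, 0, 0.8, 1.555, 1.65, 0, 0, 0, 0, 0.8, 1.555, 1.65, 0, 0, 0, 0, 0.8, 1.555, 1.65, 0, 0, 0, 0, 0.8, 1.555, 1.65, 0, 0, 0, 0, 0.8, 1.555, 1.65, 0, 0, 0, 0, 0.8, 1.555, 1.65, 0, 0, 0, 0, 0.8, 1.555, 1.65, 0, 0, 0, 0, 0.8, 1.555, 1.65, 0, 0, 0, 0, 0.8, 1.555, 1.65, 0, 0, 0, 0, 0.8, 0, 0, 0, 0, 0, 0, 0.8, 0, 0, 0, 0, 0, 0, 0.8, 0, 0, 0, 0, 0, 0, 0.8]
}}

```text
clock: 26.17
eef_pos: [611.1, 264.6, 166.3]
eef_rot: [-3.14, -0.002, 2.906]
wrist_force: [-0.3, -0.6, -0.6]
finger_gap: 24.7
finger_force: 20.0
```

{"method": "jog_arm", "body": {
  "rows": [0, 0, -1, 0, 0, 0, 0.8, 0, 0, -2, 0, 0, 0, 0.8, 0, 0, -2, 0, 0, 0, 0.8, 0, 0, -2, 0, 0, 0, 0.8, 0, 0, -2, 0, 0, 0, 0.8, 0, 0, -1.2, 0, 0, 0, 0.8, 0, 0, -1, 0, 0, 0, 0.8, 0, 0, -0.5, 0, 0, 0, 0.8, 0, 0, -0.2, 0, 0, 0, 0.8, 0, 0, 0, 0, 0, 0, 0.8, 0, 0, 0, 0, 0, 0, 0.8, 0, 0, 0, 0, 0, 0, 0.8]
}}

```text
clock: 27.17
eef_pos: [612.0, 264.6, 49.9]
eef_rot: [3.141, 0.001, 2.906]
wrist_force: [-0.3, -0.3, -0.4]
finger_gap: 24.3
finger_force: 20.0
```

```bash
python3 - <<'E'
from h import *
p,_=snap('side','s8'); s=manip.read_state();print(s['eef_pos'],s['wrist_force'])
cv2.imwrite('pics/c8.png',cv2.resize(p[140:260,230:350],None,fx=5,fy=5,interpolation=cv2.INTER_CUBIC))
E
```

```text
[611.90339942 264.61389721  49.77235376] [-0.41245499  0.00524107 -0.32591368]
```

View pics/c8.png

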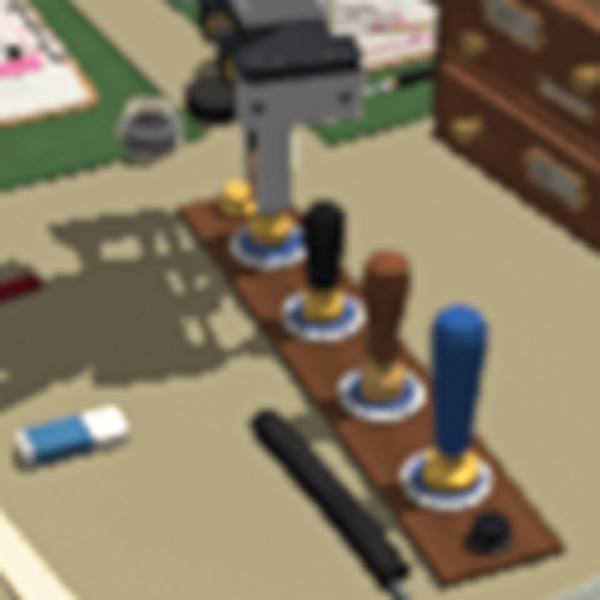

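The beech stamp hangs centred over pad 4 at (272,228), and the other three stand centred. I'll release it and withdraw.

{"method": "jog_arm", "body": {
  "rows": [0, 0, -0.3, 0, 0, 0, 0.8, 0, 0, -0.23, 0, 0, 0, 0.8, 0, 0, 0, 0, 0, 0, 0.8, 0, 0, 0, 0, 0, 0, 0.7, 0, 0, 0, 0, 0, 0, 0.66, 0, 0, 0, 0, 0, 0, 0.58, 0, 0, 0, 0, 0, 0, 0.5, 0, 0, 0, 0, 0, 0, 0.47, 0, 0, 0, 0, 0, 0, 0.47, 0, 0, 0.5, 0, 0, 0, 0.47, 0, 0, 1.5, 0, 0, 0, 0.47, 0, 0, 2, 0, 0, 0, 0.47, 0, 0, 2, 0, 0, 0, 0.47, 0, 0, 2, 0, 0, 0, 0.47, 0, 0, 2, 0, 0, 0, 0.47, 0, 0, 2, 0, 0, 0, 0.47, 0, 0, 2, 0, 0, 0, 0.47]
}}

```text
clock: 28.63
eef_pos: [611.5, 264.5, 185.1]
eef_rot: [3.141, 0.0, 2.906]
wrist_force: [-0.4, -1.0, 0.1]
finger_gap: 49.5
finger_force: 0.0
```

{"method": "jog_arm", "body": {
  "rows": [-2, 2, 0, 0, 0, 0, 0.47, -2, 2, 0, 0, 0, 0, 0.47, -2, 2, 0, 0, 0, 0, 0.47, -2, 2, 0, 0, 0, 0, 0.47, -2, 2, 0, 0, 0, 0, 0.47, -2, 2, 0, 0, 0, 0, 0.47, -2, 2, 0, 0, 0, 0, 0.47, -2, 2, 0, 0, 0, 0, 0.47, -2, 2, 0, 0, 0, 0, 0.47, -2, 2, 0, 0, 0, 0, 0.47, 0, 0, 0, 0, 0, 0, 0.47, 0, 0, 0, 0, 0, 0, 0.47, 0, 0, 0, 0, 0, 0, 0.47, 0, 0, 0, 0, 0, 0, 0.47]
}}

```text
clock: 29.8
eef_pos: [412.4, 463.8, 183.8]
eef_rot: [3.142, 0.0, 2.905]
wrist_force: [-0.9, -0.4, -0.1]
finger_gap: 50.0
finger_force: 0.0
```

```bash
python3 - <<'E'
from h import *
p,_=snap('side','s9'); q,D=snap('top','t9')
r=lambda a:cv2.resize(a,None,fx=4,fy=4,interpolation=cv2.INTER_CUBIC)
cv2.imwrite('pics/c9.png',np.vstack([r(p[155:245,240:360][:, :]) if 0 else cv2.resize(p[165:250,250:390],(640,389)),cv2.resize(q[155:205,175:345],(640,188))]))
vv,uu=np.mgrid[:420,:560]; mm=manip.camera_model('top');K,R,t=[np.array(mm[k]) for k in 'KRt']
P=((np.stack([(uu-K[0,2])/K[0,0]*D,(vv-K[1,2])/K[1,1]*D,D],-1)-t)@R)[D>0]
for n,x,y,h in(('blue',594,25,106),('walnut',600,105,90),('black',605.5,184,75),('beech',612,264.5,60)):
    m=(np.hypot(P[:,0]-x,P[:,1]-y)<35)&(P[:,2]>11+h-25)&(P[:,2]<150);Q=P[m];print(n,len(Q),((Q.min(0)+Q.max(0))/2)[:2].round(1) if len(Q) else '',Q[:,2].max() if len(Q) else '')
E
```

```text
blue 157 [594.9  24.9] 122.7408789204755
walnut 135 [599.9 105.4] 105.61026757824825
black 125 [605.3 186. ] 88.70787888038998
beech 118 [611.  265.1] 74.4264164189607
```

View pics/c9.png

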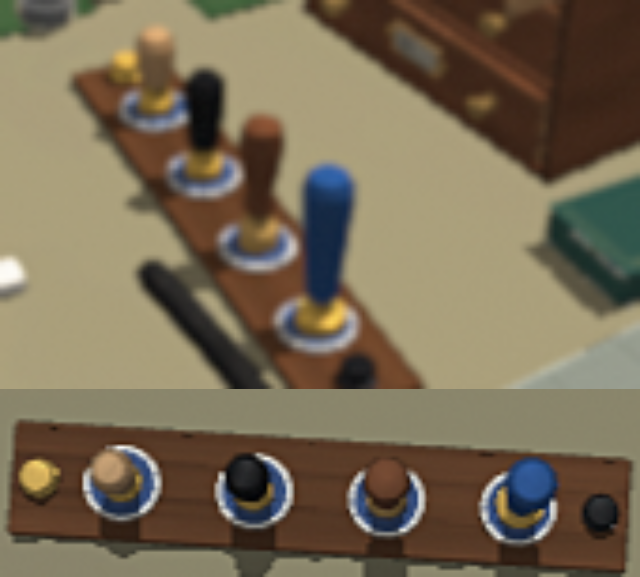

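All four stamps stand upright and centred, in order from the brass knob: beech, black, walnut, blue. They are within about 2 mm of the pad centres.

```bash
python3 -c "
from cell import manip
print(manip.sign_off())"
```

```text
the job is handed in; nothing more can be done
None
```

The job is handed in at about 30 s of the 106 s allowed: beech, black, walnut and blue stand upright from the brass knob to the black knob, each measured within about 2 mm of its pad's centre, though sign-off returned no verdict.

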